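# Stow the potting scraper in the caddy's slot

### The job

Push the wide wooden potting scraper across the marble, blade first, into the slot at the foot of the black tool caddy until it is fully home, its handle bar up against the caddy's front. Keep it down on the marble rather than picking it up, and leave everything else on the table where it stands.

Things in the scene. Friction and masses are not known exactly. Their poses are not given: they have to be found in the camera images.
- scraper: Wide potting scraper, pale wood, loose, 0.2 kg, lying flat: plain rectangle 111 long (x) by 80 mm wide (y). Blade 8 mm thick from x=-0.0295 to its front edge x=+0.0555; across the rear a handle bar of full width, 26 mm deep (x=-0.0555 to -0.0295), 24 mm high. Undersides flush. Origin: centre of underside; +x handle to blade edge, z up. Starts off the slot's line, turned.
- caddy: Black plastic tool caddy, fixed, 200 mm deep (x), 130 mm wide (y). Origin: centre of underside; front with the slot faces -x; z up. Front half (x<0): flat deck 38 mm high over the slot. Rear half: compartments 110 mm high, tool handles up to 130 mm, pull-out tray on the rear face. With the scraper home, bar against the front, its origin is at caddy x=-0.0705, y=0.
- slot_mouth (a point): Middle of the slot's mouth at table height, on the caddy's front face (caddy x=-0.1, y=0). Axes as the caddy: +x into the slot. Slot 90 mm wide, 16 mm high, 100 mm deep, its floor is the table. Two low guide cheeks 18 mm high splay out from its sides, reaching 46 mm before the mouth, about 124 mm apart inside at their tips.
- herb_pot: Green herb pot with foliage, 100 mm wide, pot 95 mm high, 160 mm with the leaves. Origin: centre of the underside. Bystander.
- votive: Glass votive holder, 64 mm wide, 55 mm high. Origin: centre of the underside. Bystander.
- spout: Hard dark silicone watering spout standing on its 60 mm wide flange, 75 mm high. Origin: centre of the underside. Bystander.
- garden_rake: Small steel hand rake lying flat, wooden handle, 225 mm long (x, tines at +x), 76 mm wide. Origin: about the middle, on the underside. Bystander.
- narrow_scraper: A narrow scraper, same shape as the wide one but only 35 mm wide. Bystander.
- small_pot: Empty terracotta pot, 72 mm wide, 62 mm high. Origin: centre of the underside. Bystander.
- mister: Amber glass bottle with black cap, 56 mm wide, 150 mm high. Origin: centre of the underside. Bystander.
There are look-alikes about, which are no part of the job. What is meant by the scraper is not pink or turquoise, and is the smaller of those in its own colour.

How it is judged:
By the outcome, as a careful person would: the job done as asked, in the order asked, and still so for the second after the job is handed in, with the robot touching nothing.
It also fails if it takes over 56 s, if anything falls off the work surface, if the arm or the gripper's body presses on something with over 40 N, if the wrist force passes 120 N, or if a joint passes its speed limit or range.

### The arm

A 7-joint arm with a two-finger parallel gripper is mounted at the origin on the work surface. World frame = base frame: x ahead of the robot, y to its left, z up, the work surface at z = 0. Lengths are in m, angles in rad, forces in N, time in s.
With the tool pointing down it reaches from about 0.425 to 0.875 m from the base axis. Payload 4.7 kg.
Tool frame: the origin (TCP) lies midway between the tips of the shut fingers; the grasp point (between the pads) lies 19 mm behind it; z points along the fingers, x is the direction in which the jaws open and shut, and the axes are right-handed (so a half turn about z gives the same grasp; the last joint's range is limited). The gripper opens to 87 mm and grips with 3 to 60 N. Pads are 19 mm wide; open, the fingers measure 117 mm over their backs; the gripper's body (75 mm by 190 mm) begins 51 mm behind the grasp point.
Start: joints at [1.211, 0.321, -0.07, 1.45, 0.023, 1.371, -0.057], TCP at [0.237, -0.605, 0.223] pointing down, gripper open.
Joint ranges: [-2.86, 2.86], [-0.3, 2.09], [-1.38, 1.24], [0.06, 2.45], [-1.56, 4.7], [0.09, 2.05], [-2.69, 2.69]. Speed limits (rad/s): [2.57, 2.57, 3.14, 3.14, 3.14, 3.14, 3.14].

### API

Orientations are given as a rotation vector (axis times angle).
In Python, from bench import get_state, eyes, ticket gives the robot as it stands.
- The arm moves only by the tool carry_out, never from a script. Its argument "motion" is a list of rows, each a list of 2 entries, a list of its own where there are three numbers: the shift along the world's x, y, z in m, then the turn about the world's z in rad. A call has 1 to 20 rows; each row is the pose to reach, as a shift and turn from the pose commanded when the call began; what a row does not reach only later rows make up. A row lasts 1/10 s, in which the tool goes at most 50 mm and 8.59 degrees, less where a joint would pass 70% of its speed; a pose out of reach is approached as far as the arm can. A call with a gripper value outside its range is refused whole. "grip" is the gripper command: -1 is fully open, 1 is shut, values between are in proportion, set as the call begins (left out, the last holds). The fingers move at their own pace and stop on an object; "squeeze" is the grip in N (left out, the last holds). Time passes only in rows, so rows that repeat a pose let the fingers close. It gives the time, the measured TCP pose, the force and the opening at its end, in the units of the state.
- get_state(): the state, without advancing time (a new reading comes with each control period).
- eyes.get_image(name): name is "scene" or "top" or "wrist"; returns a dict with "pixels" (480x640x3 uint8, blue, green, red), "mtx" (3x3 intrinsics, pixels), "extrinsics" (4x4, takes a point from camera to world coordinates). Camera axes: x right, y down, z forward; pixel columns grow to the right and rows downward; lengths in m; the calibration is good to about 2 mm. A picture is of the moment at which its call begins. There is no depth.
- ticket.close_job(): hands the job in, once; it reports no verdict.
The state is a dict: "time": time; "joint_positions": joint angles; "qd": joint speeds; "joint_torque": joint torques, N m; "position": TCP position; "tool_rot": TCP orientation; "ft_force": force on the tool from outside, world axes, zero at the start; "torque": the same for the moment, N m; "grip_width": opening from 0.0 (shut) to 1.0 (fully open).
Only numpy, scipy, OpenCV 4.12 (cv2) and the standard library are available. Lean on these libraries where they do the work, as an engineer would, in place of code of your own. Each camera call takes 0.05 s, during which the arm holds its last target. There are 200 camera calls.

## Working session

There is one attempt and no reset: what is moved stays moved. The work goes in short steps, Python scripts to look and compute and a tool call to move; the robot and the scene stay as the last step left them, time stands still between calls to the robot, and variables do not carry over. Pictures are saved under pics/ and viewed, about 8 in all and at most 12, crops included, and the job is handed in when it is done.

Besides the shell and the picture viewer there is one more tool, called after "Emit:" in YAML: its name, and indented under it one key for each argument. carry_out: Moves the arm, as the interface text tells. Its arguments: {"type":"object","properties":{"motion":{"type":"array","items":{"type":"array"}},"grip":{"type":"number"},"squeeze":{"type":"number"}},"required":["motion"]}

```bash
mkdir -p pics
cat > h.py <<'E'
import numpy as np, cv2
from bench import get_state, eyes, ticket
def shot(n,f=None):
    d=eyes.get_image(n)
    if f: cv2.imwrite('pics/'+f,d['pixels'])
    return d
def ray(d,uv,z=0.):
    M=np.array(d['mtx']);E=np.array(d['extrinsics'])
    uv=np.atleast_2d(np.array(uv,float))
    r=np.c_[uv,np.ones(len(uv))]@np.linalg.inv(M).T@E[:3,:3].T
    o=E[:3,3]; return o+r*((z-o[2])/r[:,2])[:,None]
def proj(d,P):
    M=np.array(d['mtx']);E=np.array(d['extrinsics'])
    p=(np.atleast_2d(P)-E[:3,3])@E[:3,:3]; p=p@M.T; return p[:,:2]/p[:,2:]
E
python3 - <<'E'
from h import *
for n in('top','scene'):
    d=shot(n,n+'1.png');print(n,np.round(d['extrinsics'],3).tolist())
print(get_state())
E
```

```text
top [[0.011, -0.979, 0.205, 0.334], [-1.0, -0.009, 0.008, 0.011], [-0.006, -0.205, -0.979, 1.136], [0.0, 0.0, 0.0, 1.0]]
scene [[0.256, 0.741, -0.621, 1.403], [0.967, -0.19, 0.172, -0.233], [0.01, -0.644, -0.765, 1.093], [0.0, 0.0, 0.0, 1.0]]
{'time': 0.1, 'joint_positions': array([ 1.21106603,  0.32172922, -0.07005608,  1.45153319,  0.02263605,
        1.37079783, -0.0569168 ]), 'qd': array([ 0.00167293, -0.00322559,  0.00123307, -0.00255954,  0.00137606,
        0.00146291, -0.00173851]), 'joint_torque': array([-5.04094041e-04, -4.92572057e+01, -4.06045401e-01, -3.13398314e+01,
       -6.41870778e-02,  3.95315664e-02,  7.69318126e-05]), 'position': array([ 0.23711884, -0.60468587,  0.22159338]), 'tool_rot': array([-2.59486034e+00,  1.76948453e+00,  2.29604728e-03]), 'ft_force': array([-1.0789286 , -0.39671748,  0.25656387]), 'torque': array([-0.03841681,  0.00765815, -0.03798499]), 'grip_width': 1.001108237773565}
```

View pics/top1.png

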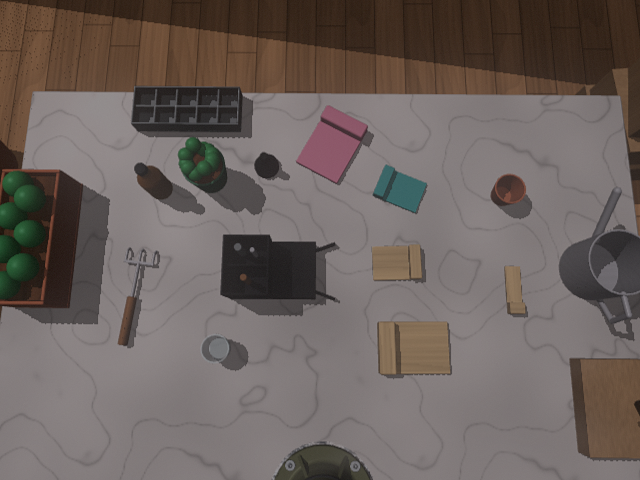

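View pics/scene1.png

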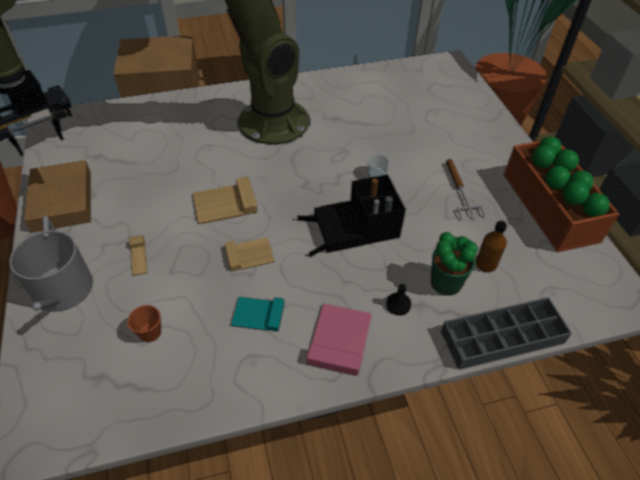

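Run:
```python
from h import *
d=shot('top');im=d['pixels']
print(np.round(d['mtx'],1).tolist())
hsv=cv2.cvtColor(im,cv2.COLOR_BGR2HSV)
m=cv2.inRange(hsv,(8,60,90),(28,255,255));m[:220]=0;m[400:]=0;m[:,:350]=0;m[:,540:]=0
for c in cv2.findContours(m,0,2)[0]:
    if cv2.contourArea(c)<150: continue
    r=cv2.minAreaRect(c);b=cv2.boxPoints(r);w=ray(d,b,.008)[:,:2]
    print('px',np.round(b).tolist(),'w',np.round(w,3).tolist(),np.round(np.linalg.norm(np.diff(w,axis=0),axis=1),3))
b=cv2.inRange(hsv,(0,0,0),(180,255,48)); b[:225]=0;b[310:]=0;b[:,:210]=0;b[:,350:]=0
cv2.imwrite('pics/a.png',np.vstack([cv2.resize(im[225:310,210:440],None,fx=3.4,fy=3.4,interpolation=2),cv2.cvtColor(cv2.resize((b|m)[225:310,210:440],None,fx=3.4,fy=3.4,interpolation=0),8)]))
```

```text
[[487.3, 0.0, 315.7], [0.0, 487.3, 237.9], [0.0, 0.0, 1.0]]
px [[378.0, 322.0], [449.0, 322.0], [449.0, 374.0], [378.0, 374.0]] w [[0.375, -0.124], [0.377, -0.286], [0.262, -0.281], [0.26, -0.123]] [0.162 0.115 0.158]
px [[503.0, 266.0], [519.0, 264.0], [525.0, 313.0], [509.0, 315.0]] w [[0.506, -0.416], [0.511, -0.455], [0.399, -0.461], [0.394, -0.423]] [0.039 0.112 0.039]
px [[371.0, 247.0], [420.0, 244.0], [422.0, 278.0], [373.0, 281.0]] w [[0.55, -0.111], [0.558, -0.225], [0.476, -0.227], [0.469, -0.114]] [0.115 0.081 0.113]
```

View pics/a.png

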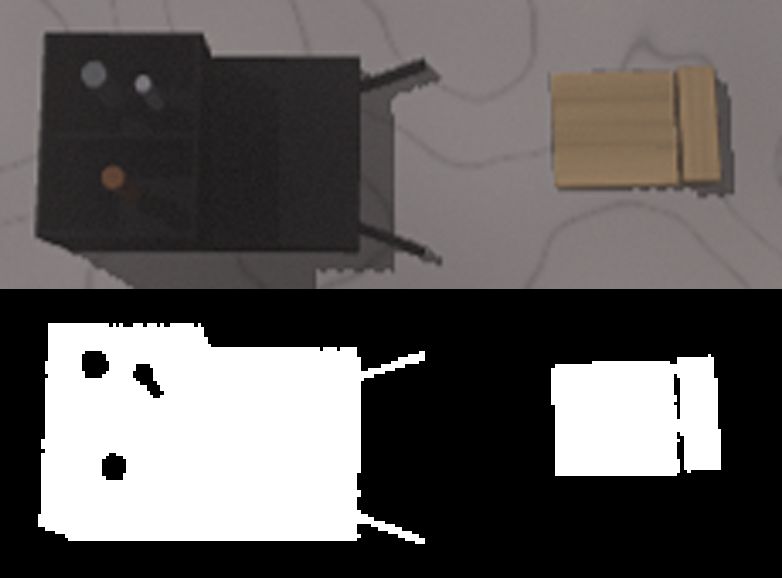

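Run:
```python
from h import *
d=shot('top');im=d['pixels']
P=lambda a,z:np.round(ray(d,np.array(a)/3.4+[210-.5,225-.5],z)[:,:2],4)
f=P([[360,57],[360,251]],.038);print('deck front',f,np.linalg.norm(f[0]-f[1]), f.mean(0),'axis yaw',np.arctan2(*(f[0]-f[1])[::-1])-0)
print('side corners deck rear',P([[212,57],[205,251]],.038))
print('comp',P([[45,34],[202,34],[37,237]],.11))
print('tips',P([[424,64],[424,252],[436,262]],.018))
print('bar',P([[677,68],[714,66],[720,181],[684,183]],.024))
print('blade',P([[552,72],[674,72],[677,186],[556,187]],.008))
from scipy.spatial.transform import Rotation as R
s=get_state();print(R.from_rotvec(s['tool_rot']).as_matrix().round(3).tolist())
# fitted edges at subpixel: deck front edge from rows
g=cv2.cvtColor(im,6).astype(float)
pts=[]
for v in range(246,296,3):
    pr=g[v,305:326];k=np.argmax(np.diff(pr));pts.append((305+k+.5,v))
w=ray(d,pts,.038);k=np.polyfit(w[:,0],w[:,1],1);print('front edge y=',k, 'yaw off',np.degrees(np.arctan(k[0])))
```

```text
deck front [[0.5555 0.0203]
 [0.4249 0.0189]] 0.13060750361292417 [0.4902 0.0196] axis yaw 0.010719344391745373
side corners deck rear [[0.5546 0.1205]
 [0.4238 0.1213]]
comp [[0.554  0.2197]
 [0.5549 0.1201]
 [0.4255 0.2183]]
tips [[ 0.5551 -0.0236]
 [ 0.4263 -0.024 ]
 [ 0.4197 -0.032 ]]
bar [[ 0.5527 -0.1962]
 [ 0.5543 -0.2215]
 [ 0.4754 -0.2229]
 [ 0.4738 -0.1987]]
blade [[ 0.5522 -0.1126]
 [ 0.553  -0.197 ]
 [ 0.4737 -0.1969]
 [ 0.4722 -0.1143]]
[[0.365, -0.931, -0.0], [-0.931, -0.365, 0.001], [-0.001, 0.0, -1.0]]
front edge y= [-0.07245942  0.05222278] yaw off -4.1443757833612995
```

Emit:
carry_out:
  motion:
    - [[0.09,0.11,0],-0.1]
    - [[0.18,0.22,0],-0.2]
    - [[0.26,0.33,0],-0.3]
    - [[0.348,0.436,0],-0.374]
    - [[0.348,0.436,0],-0.374]
    - [[0.348,0.436,0],-0.374]
    - [[0.348,0.436,0],-0.374]
    - [[0.348,0.436,0],-0.374]
    - [[0.348,0.436,0],-0.374]
    - [[0.348,0.436,0],-0.374]
    - [[0.348,0.436,0],-0.374]
    - [[0.348,0.436,0],-0.374]
    - [[0.348,0.436,0],-0.374]
    - [[0.348,0.436,0],-0.374]
    - [[0.348,0.436,0],-0.374]
    - [[0.348,0.436,0],-0.374]
  grip: -0.2

```text
time: 1.8
position: [0.5845, -0.1712, 0.2226]
tool_rot: [2.217, -2.225, 0.001]
ft_force: [0.3, -0.7, 0.7]
grip_width: 0.6
```

Run:
```python
from h import *
from scipy.spatial.transform import Rotation as R
s=get_state();print(s['position'],R.from_rotvec(s['tool_rot']).as_matrix().round(3).tolist(),s['joint_positions'].round(2),s['grip_width'],s['time'])
d=shot('wrist','w1.png')
for z in (.008,.024):print(proj(d,[[.553,-.1126,z],[.473,-.114,z],[.4754,-.2229,z],[.5543,-.2215,z]]).round())
```

```text
[ 0.58445626 -0.17122282  0.22263876] [[-0.003, -1.0, -0.0], [-1.0, 0.003, -0.001], [0.001, 0.0, -1.0]] [ 0.56  0.26 -0.39  1.55  0.1   1.36 -1.41] 0.5995405472577071 1.8
[[266. 244.]
 [270. 314.]
 [369. 311.]
 [369. 242.]]
[[264. 248.]
 [268. 320.]
 [370. 318.]
 [371. 246.]]
```

View pics/w1.png

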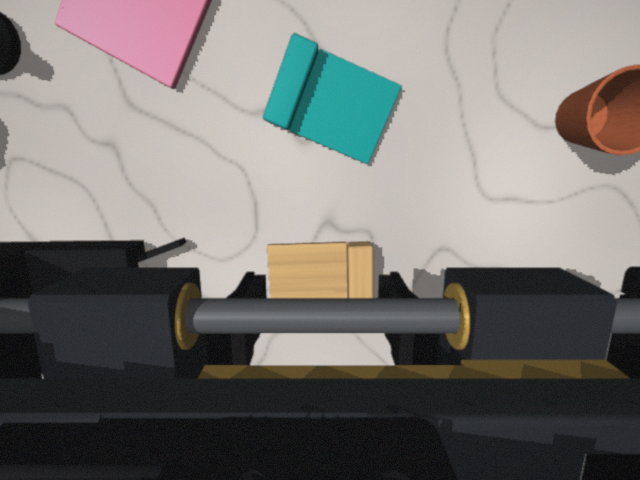

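Emit:
carry_out:
  motion:
    - [[0,0,-0.05],0]
    - [[0,0,-0.1],0]
    - [[0,0,-0.15],0]
    - [[0,0,-0.18],0]
    - [[0,0,-0.2],0]
    - [[0,0,-0.21],0]
    - [[0,0,-0.218],0]
    - [[0,0,-0.218],0]
    - [[0,0,-0.218],0]
    - [[0,0,-0.218],0]

```text
time: 2.85
position: [0.5864, -0.1695, 0.006]
tool_rot: [-2.22, 2.221, -0.003]
ft_force: [0.1, -0.5, 0.1]
grip_width: 0.604
```

Emit:
carry_out:
  motion:
    - [[-0.005,0,-0.002],0]
    - [[-0.01,0,-0.002],0]
    - [[-0.015,0,-0.002],0]
    - [[-0.02,0,-0.002],0]
    - [[-0.025,0,-0.002],0]
    - [[-0.03,0,-0.002],0]
    - [[-0.034,0,-0.002],0]
    - [[-0.037,0,-0.002],0]
    - [[-0.04,0,-0.002],0]
    - [[-0.04,0,-0.002],0]
    - [[-0.04,0,-0.002],0]

```text
time: 3.95
position: [0.545, -0.1692, 0.0025]
tool_rot: [2.221, -2.221, -0.001]
ft_force: [0.4, 0.5, -0.1]
grip_width: 0.6
```

```bash
cat > sc.py <<'E'
from h import *
def scr(f=None):
    d=shot('top',f);im=d['pixels'];hsv=cv2.cvtColor(im,cv2.COLOR_BGR2HSV)
    m=cv2.inRange(hsv,(8,60,90),(28,255,255));m[:220]=0;m[319:]=0;m[:,:300]=0;m[:,480:]=0
    for c in cv2.findContours(m,0,2)[0]:
        if cv2.contourArea(c)<100: continue
        b=cv2.boxPoints(cv2.minAreaRect(c))
        print('px',np.round(b,1).tolist(),'w.008',ray(d,b,.008)[:,:2].round(4).tolist(),'w.024',ray(d,b,.024)[:,:2].round(4).tolist())
    return d,m
E
python3 - <<'E'
from sc import *
s=get_state();print(s['position'])
d,m=scr()
im=d['pixels'];cv2.imwrite('pics/b.png',cv2.resize(im[200:340,290:450],None,fx=4,fy=4,interpolation=2))
E
```

```text
[ 0.5450441  -0.16916331  0.00248286]
px [[372.0, 257.0], [408.0, 257.0], [408.0, 287.0], [372.0, 287.0]] w.008 [[0.5252, -0.1126], [0.526, -0.1969], [0.4556, -0.1949], [0.4548, -0.1117]] w.024 [[0.5225, -0.1108], [0.5233, -0.194], [0.4539, -0.192], [0.4531, -0.1099]]
```

View pics/b.png

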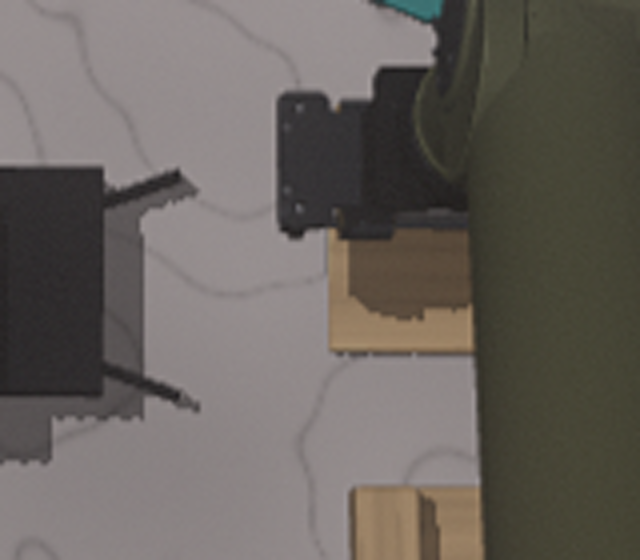

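Emit:
carry_out:
  motion:
    - [[-0.003,0,0],0]
    - [[-0.0055,0,0],0]
    - [[-0.0055,0,0],0]
    - [[-0.0055,0,0],0]

```text
time: 4.4
position: [0.5395, -0.1692, 0.0025]
tool_rot: [2.221, -2.221, -0.0]
ft_force: [-0.7, -1.1, 0.3]
grip_width: 0.6
```

Emit:
carry_out:
  motion:
    - [[0.01,0,0],0]
    - [[0.025,0,0],0]
    - [[0.03,0,0.03],0]
    - [[0.03,0,0.08],0]
    - [[0,-0.05,0.1],0.14]
    - [[-0.03,-0.09,0.1],0.28]
    - [[-0.05,-0.12,0.1],0.42]
    - [[-0.05,-0.12,0.1],0.56]
    - [[-0.05,-0.12,0.1],0.7]
    - [[-0.05,-0.12,0.1],0.84]
    - [[-0.05,-0.12,0.1],0.98]
    - [[-0.05,-0.12,0.1],1.12]
    - [[-0.05,-0.12,0.1],1.26]
    - [[-0.05,-0.12,0.1],1.4]
    - [[-0.05,-0.12,0.1],1.571]
    - [[-0.05,-0.12,0.1],1.571]
    - [[-0.05,-0.12,0.1],1.571]
    - [[-0.05,-0.12,0.1],1.571]

```text
time: 6.2
position: [0.4901, -0.2892, 0.1026]
tool_rot: [3.142, -0.004, 0.0]
ft_force: [-0.2, -0.2, -0.4]
grip_width: 0.595
```

Run:
```python
from sc import *
s=get_state();print(s['position'],s['tool_rot'],s['joint_positions'].round(2),s['time'])
d,m=scr()
im=d['pixels'];cv2.imwrite('pics/c.png',cv2.resize(im[200:340,250:450],None,fx=4,fy=4,interpolation=2))
```

```text
[ 0.49006399 -0.28921744  0.10260524] [ 3.14156793e+00 -3.81955100e-03  3.59877678e-04] [ 0.94  0.28 -0.52  1.79  0.16  1.11  0.36] 6.2
px [[372.0, 256.0], [421.0, 256.0], [421.0, 290.0], [372.0, 290.0]] w.008 [[0.5276, -0.1126], [0.5287, -0.2274], [0.449, -0.2247], [0.4478, -0.1116]] w.024 [[0.5248, -0.1109], [0.5259, -0.224], [0.4473, -0.2214], [0.4462, -0.1098]]
```

View pics/c.png

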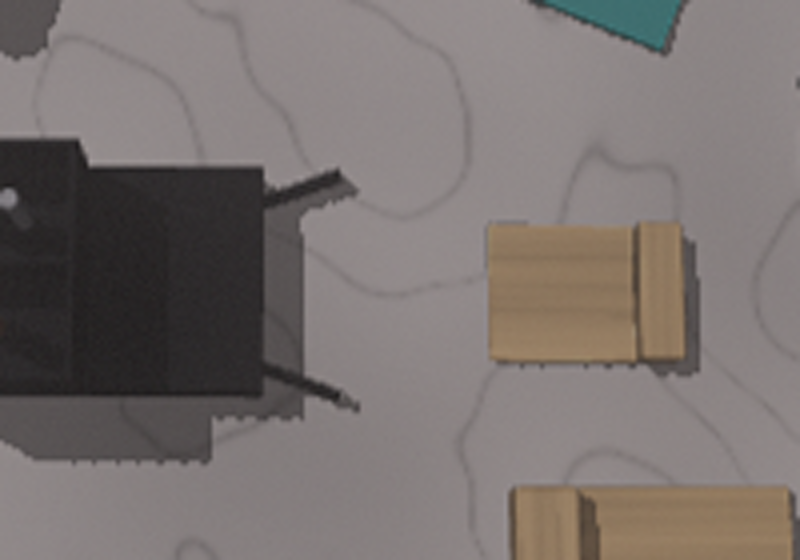

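Emit:
carry_out:
  motion:
    - [[0,0,-0.04],0]
    - [[0,0,-0.08],0]
    - [[0,0,-0.094],0]
    - [[0,0,-0.094],0]
    - [[0,0,-0.094],0]
    - [[0,0.02,-0.094],0]
    - [[0,0.04,-0.094],0]
    - [[0,0.05,-0.094],0]
    - [[0,0.06,-0.094],0]
    - [[0,0.07,-0.094],0]
    - [[0,0.08,-0.094],0]
    - [[0,0.09,-0.094],0]
    - [[0,0.1,-0.094],0]
    - [[0,0.11,-0.094],0]
    - [[0,0.12,-0.094],0]
    - [[0,0.13,-0.094],0]
    - [[0,0.14,-0.094],0]
    - [[0,0.15,-0.094],0]
    - [[0,0.16,-0.094],0]
    - [[0,0.16,-0.094],0]

```text
time: 8.25
position: [0.4898, -0.1268, 0.0085]
tool_rot: [-3.14, -0.004, 0.0]
ft_force: [-0.2, 1.0, 0.8]
grip_width: 0.603
```

Run:
```python
from sc import *
d,m=scr()
a=d['pixels'][200:340,250:450]
e=shot('scene')['pixels'][150:290,200:400]
cv2.imwrite('pics/d.png',cv2.resize(np.hstack([a,e]),None,fx=2,fy=2,interpolation=2))
```

```text
px [[326.0, 256.0], [367.0, 256.0], [367.0, 290.0], [326.0, 290.0]] w.008 [[0.5265, -0.0047], [0.5274, -0.1009], [0.4477, -0.1], [0.4468, -0.0052]] w.024 [[0.5238, -0.0045], [0.5247, -0.0993], [0.4461, -0.0985], [0.4452, -0.005]]
```

View pics/d.png

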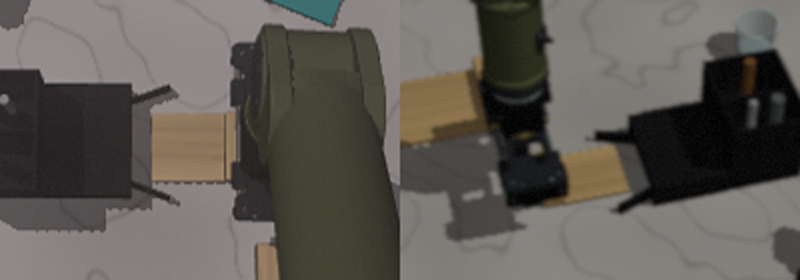

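Emit:
carry_out:
  motion:
    - [[0.001,0.006,0],0]
    - [[0.002,0.012,0],0]
    - [[0.003,0.018,0],0]
    - [[0.003,0.024,0],0]
    - [[0.003,0.03,0],0]
    - [[0.003,0.036,0],0]
    - [[0.003,0.042,0],0]
    - [[0.003,0.048,0],0]
    - [[0.003,0.054,0],0]
    - [[0.003,0.06,0],0]
    - [[0.003,0.066,0],0]
    - [[0.003,0.072,0],0]
    - [[0.003,0.078,0],0]
    - [[0.003,0.084,0],0]
    - [[0.003,0.09,0],0]
    - [[0.003,0.09,0],0]
    - [[0.003,0.09,0],0]

```text
time: 10.05
position: [0.4929, -0.0389, 0.0086]
tool_rot: [-3.141, -0.001, -0.0]
ft_force: [0.0, -0.9, 0.2]
grip_width: 0.598
```

Run:
```python
from sc import *
d,m=scr()
a=d['pixels'][200:340,250:450]
e=shot('scene')['pixels'][150:290,200:400]
cv2.imwrite('pics/e.png',cv2.resize(np.hstack([a,e]),None,fx=2,fy=2,interpolation=2))
```

```text
(no output)
```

View pics/e.png

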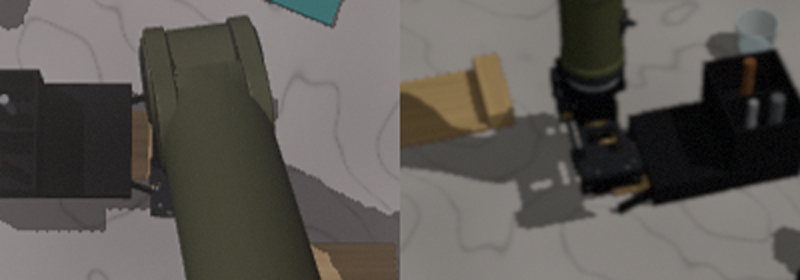

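Emit:
carry_out:
  motion:
    - [[0,0.004,0],0]
    - [[0,0.008,0],0]
    - [[0,0.012,0],0]
    - [[0,0.015,0],0]
    - [[0,0.018,0],0]
    - [[0,0.02,0],0]
    - [[0,0.02,0],0]

```text
time: 10.85
position: [0.4929, -0.0186, 0.0086]
tool_rot: [-3.141, -0.001, -0.0]
ft_force: [0.7, -0.2, 0.1]
grip_width: 0.6
```

Emit:
carry_out:
  motion:
    - [[0,0.001,0],0]
    - [[0,0.002,0],0]
    - [[0,0.002,0],0]

```text
time: 11.15
position: [0.4929, -0.0178, 0.0086]
tool_rot: [3.141, -0.0, 0.0]
ft_force: [0.5, -2.5, -0.3]
grip_width: 0.596
```

Emit:
carry_out:
  motion:
    - [[0,0.001,0],0]
    - [[0,0.002,0],0]
    - [[0,0.002,0],0]

```text
time: 11.45
position: [0.4929, -0.0176, 0.0087]
tool_rot: [3.138, -0.001, 0.0]
ft_force: [-0.1, -6.7, -0.0]
grip_width: 0.602
```

Emit:
carry_out:
  motion:
    - [[0,0.002,0],0]
    - [[0,0.004,0],0]
    - [[0,0.004,0],0]
    - [[0,0.004,0],0]

```text
time: 11.85
position: [0.4929, -0.0175, 0.0087]
tool_rot: [3.134, -0.003, -0.0]
ft_force: [0.6, -14.5, 1.1]
grip_width: 0.6
```

Emit:
carry_out:
  motion:
    - [[0,-0.015,0],0]
    - [[0,-0.04,0],0]
    - [[0,-0.06,0],0]
    - [[0,-0.08,0.04],0]
    - [[0,-0.1,0.08],0]
    - [[0,-0.14,0.12],0]
    - [[0,-0.19,0.15],0]
    - [[0,-0.24,0.15],0]
    - [[0,-0.28,0.15],0]
    - [[0,-0.28,0.15],0]
    - [[0,-0.28,0.15],0]

```text
time: 12.95
position: [0.4925, -0.2919, 0.1581]
tool_rot: [-3.14, 0.005, -0.0]
ft_force: [-0.5, 1.2, -0.2]
grip_width: 0.6
```

Run:
```python
from sc import *
d,m=scr()
a=d['pixels'][220:320,280:380]
s=shot('scene');e=s['pixels'][170:270,270:370]
cv2.imwrite('pics/f.png',cv2.resize(np.hstack([a,e]),None,fx=4,fy=4,interpolation=2))
print(get_state()['position'])
```

```text
px [[319.0, 254.0], [326.0, 254.0], [326.0, 288.0], [319.0, 288.0]] w.008 [[0.5311, 0.0117], [0.5313, -0.0047], [0.4514, -0.0052], [0.4512, 0.011]] w.024 [[0.5283, 0.0117], [0.5285, -0.0045], [0.4497, -0.005], [0.4496, 0.011]]
[ 0.49334623 -0.28887272  0.15820697]
```

View pics/f.png

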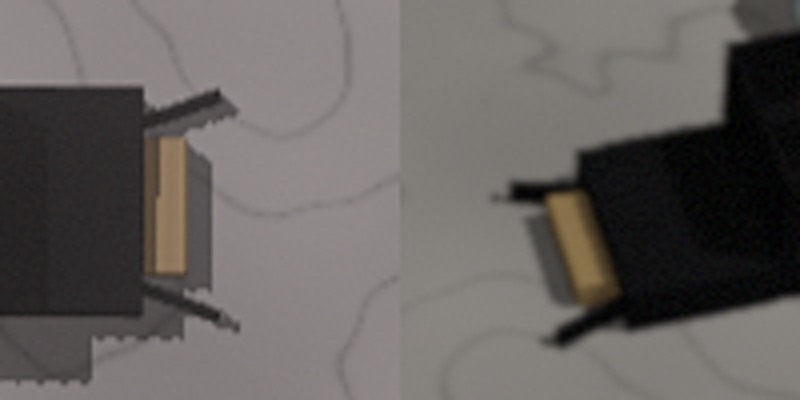

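```bash
python3 -c "
from bench import ticket
print(ticket.close_job())"
```

```text
the job is handed in; nothing more can be done
None
```

The scraper is home in the caddy slot, with its handle bar against the caddy's front. I handed the job in at about 13 s on the robot clock.

**What I did:** I chose the smaller of the pale-wood wide scrapers, which measured about 113 × 81 mm. I pushed it about 23 mm sideways onto the slot's line with both fingers, which also squared it up. Then I pushed it from behind the bar, blade first between the cheeks and in. It stayed on the marble throughout and was never gripped.

**Last checks:**
- **Fully in:** the push stalled at y = -0.0175 while the force rose to 14.5 N, so the bar was against a hard stop.
- **Position:** the top view puts the bar's rear face at y ≈ -0.005, against about -0.006 expected. The bar is square to the caddy front and centred within about 1 mm.
- **Clear of everything:** the gripper had backed well away, to about 0.16 m up, before hand-in. I saw no bystander move in the crops I took, but I did not take a final full-table picture to check each one.

**Disagreement:** one automatic fit of the caddy's front edge gave a 4° turn. The corner points gave under 1°, so I used those, and the clean fit into the slot supports them.

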